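Send the kraft box through the one-way hatch

TASK

Send the small kraft box through the bench hatch: draw the slide bar right out of the lane by its upright knob, then push the box along the board and through the sprung flap, without lifting or tipping it, until it stands wholly in the bay and the flap has sprung shut behind it. Leave the bar drawn out and come away with nothing touched; do not disturb the thread cone, the glue tin and the steel weight.

Things in the scene. Friction and masses are not known exactly. Their poses are not given: they have to be found in the camera images.
- hatch: The fixed hatch: plywood board 640 x 200 mm, 10 mm thick, with low aluminium walls, no roof. Origin at table level on the lane's centre line under the closed flap; x runs along the lane the way the box must go, z up, y to the left of that way. Bare board from x -360 mm, straight lane 100 mm wide (y -50 to +50) from x -100 to the flap at 0. Lane and mouth walls end 42 mm above the table.
- mouth (a point): Centre of the flared mouth's wide end, on the board (10 mm above the table), at hatch x = -182 mm; the mouth is 174 mm wide here and narrows to the 100 mm lane at x = -100 mm. Axes as the hatch.
- bay_end (a point): Foot of the bay's end stop on the lane's centre line, on the board, at hatch x = +270 mm. The bay lies between the flap and this stop, y from -80 to +50 mm; its walls end 60 mm above the table. Axes as the hatch.
- flap (a joint): Grey flap on a vertical hinge at hatch x 0, y -60 mm. Rad: 0 = shut across the lane, up to 1.6 as it swings into the bay (+x); it cannot swing the other way. Leaf 6 mm thick, 15 to 71 mm above the table, hinge post 76 mm. A weak spring (0.02 N m shut, 0.07 N m wide open) shuts it once the box's rear is about 110 mm past the hinge and nothing else is in its way.
- flap_tip (a point): Middle of the free end of the flap, 43 mm above the table, 106 mm from the hinge axis.
- bar (a joint): Slide bar across the lane at hatch x = -50 mm. Metres: 0 = across the lane, up to 0.115 as it is drawn to the hatch's -y side; clear of the lane from 0.100. Stays where it is left (1.5 N friction). Bar 16 mm wide, 46 to 58 mm above the table, so it stops the box; it ends 15 mm to the +y side of the knob. Its guide outside the -y wall is 62 mm high.
- bar_knob (a point): Point on the axis of the bar's upright black knob, 78 mm above the table and 12 mm below its top. The knob is a cylinder 18 mm across that stands 32 mm up from the bar (58 to 90 mm above the table). It can be pushed or gripped from above.
- box: The closed brown kraft box, 80 x 110 x 70 mm (its own x, y, z), about 0.2 kg, standing on the board before the mouth, its 110 mm length roughly along the lane. Origin at the centre of its underside, z up; its y axis points roughly along the lane, forwards or backwards is the same.
- thread_cone: Bystander: cone of brown thread, 52 mm across, 105 mm high, beside the bay on the hatch's -y side. Origin under its centre.
- glue_tin: Bystander: glue tin with black cap, 72 mm across, 110 mm high, beside the bare board on the -y side. Origin under its centre.
- weight: Bystander: round steel pattern weight, 50 mm across, 24 mm high, beside the bay on the +y side. Origin under its centre.
Not all that is in view belongs to the job. What is shaped like the box but green or turquoise is not meant.

How it is judged:
By the outcome, as a careful person would: the job done as asked, in the order asked, and still so for the second after the job is handed in, with the robot touching nothing.
It also fails if it takes over 61 s, if anything falls off the work surface, if the arm or the gripper's body presses on something with over 40 N, if the wrist force passes 120 N, or if a joint passes its speed limit or range.

ROBOT

A 7-joint arm with a two-finger parallel gripper is mounted at the origin on the work surface; the furniture and walls round the work are solid. World frame = base frame: x ahead of the robot, y to its left, z up, the work surface at z = 0. Lengths are in m, angles in rad, forces in N, time in s.
With the tool pointing down it reaches from about 0.4 to 0.85 m from the base axis. Payload 4.5 kg.
Tool frame: the origin (TCP) lies midway between the tips of the shut fingers; the grasp point (between the pads) lies 19 mm behind it; z points along the fingers, y is the line along which they close (so a half turn about z gives the same grasp; the last joint's range is limited). The gripper opens to 88 mm and grips with 3 to 60 N. Pads are 18 mm wide; open, the fingers measure 123 mm over their backs; the gripper's body (75 mm by 187 mm) begins 45 mm behind the grasp point.
Start: joints at [1.195, 0.689, -0.195, 1.565, 0.157, 0.902, -0.215], TCP at [0.249, -0.573, 0.239] pointing down, gripper open.
Joint ranges: [-3.01, 3.01], [-0.46, 2.08], [-1.47, 1.51], [0.13, 2.56], [-1, 4.14], [0.04, 2.09], [-2.66, 2.66]. Speed limits (rad/s): [2.57, 2.57, 3.14, 3.14, 3.14, 3.14, 3.14].

INTERFACE

Orientations are given as a unit quaternion [x, y, z, w].
In Python, from plant import r gives the robot as it stands.
- The arm moves only by the tool carry_out, never from a script. Its argument "plan" is a list of rows, each an object with "rot": the turn, a rotation vector about the tool's x, y, z in rad, a list of three; "xyz": the shift along the tool's x, y, z in m, a list of three; "grip": the closure in counts, from 0 (fully open) to 255 (shut). In form: [{"rot": [wx, wy, wz], "xyz": [dx, dy, dz], "grip": grip}, ...]. A call has 1 to 8 rows; each row is the pose to reach, as a shift and turn from the pose commanded when the call began, along the tool's axes at that moment; what a row does not reach only later rows make up. A row lasts 1/12 s, in which the tool goes at most 41.7 mm and 7.16 degrees, less where a joint would pass 70% of its speed; a pose out of reach is approached as far as the arm can. A call with a gripper value outside its range is refused whole. The fingers move at their own pace and stop on an object; "squeeze" is the grip in N (left out, the last holds). Time passes only in rows, so rows that repeat a pose let the fingers close. It gives the time, the measured TCP pose, the force, the opening and the grip force at its end, in the units of the state.
- r.get_state(): the state, without advancing time (a new reading comes with each control period).
- r.snapshot(name): name is "scene" or "top" or "wrist"; returns the picture (480x640x3 uint8, red, green, blue); there is no depth.
- r.camera_params(name): a dict with "fx", "fy", "cx", "cy" (pixels), "position" and "attitude" of the camera in the world; the wrist camera has in their place "hand_eye" (4x4, takes a point from camera to tool coordinates, whose origin is the TCP and whose axes are the flange's). Camera axes: x right, y down, z forward; pixel columns grow to the right and rows downward; lengths in m; the calibration is good to about 2 mm. A picture is of the moment at which its call begins: read the wrist's pose just before it. camera_params takes no time and is no camera call.
- r.finish_job(): hands the job in; it is judged then, once.
The state is a dict: "clock": time; "q": joint angles; "qd": joint speeds; "joint_torque": joint torques, N m; "tool_pos": TCP position; "eef_rot": TCP orientation; "contact_force": force on the tool from outside, world axes, zero at the start; "moment": the same for the moment, N m; "opening": opening from 0.0 (shut) to 1.0 (fully open); "finger_force": force on a finger pad.
Only numpy, scipy, OpenCV 4.12 (cv2) and the standard library are available. Lean on these libraries where they do the work, as an engineer would, in place of code of your own. Each camera call takes 0.05 s, during which the arm holds its last target. There are 200 camera calls.

## Working session

There is one attempt and no reset: what is moved stays moved. The work goes in short steps, Python scripts to look and compute and a tool call to move; the robot and the scene stay as the last step left them, time stands still between calls to the robot, and variables do not carry over. Pictures are saved under pics/ and viewed, at most 10 in all, crops included, and the job is handed in when it is done.

Besides the shell and the picture viewer there is one more tool, called after "Emit:" as name(argument=value, ...), one argument or row to a line, values as JSON. carry_out: Moves the arm, as the interface text tells. Its arguments: {"type":"object","properties":{"plan":{"type":"array"},"squeeze":{"type":"number"}},"required":["plan"]}

```bash
mkdir -p pics; python3 - <<'E'
from plant import r
import cv2
for n in("scene","top"):
    im=r.snapshot(n); cv2.imwrite(f"pics/{n}0.png",im[:,:,::-1]); print(n,r.camera_params(n))
s=r.get_state();print(s)
print(r.camera_params("wrist"))
E
```

```text
scene {'fx': 495.9109996099834, 'fy': 495.9109996099834, 'cx': 317.2128687796478, 'cy': 241.6109641601998, 'position': array([-0.11742537,  0.46438986,  0.97947021]), 'attitude': array([-0.39978894,  0.85533761, -0.29496737,  0.1468354 ])}
top {'fx': 540.3869962883373, 'fy': 540.3869962883373, 'cx': 331.6501485631727, 'cy': 244.88070789647088, 'position': array([ 2.77607886e-01, -3.22830160e-04,  1.64451325e+00]), 'attitude': array([-0.70545451,  0.70613945, -0.04520139,  0.04071666])}
{'clock': 0.1, 'q': array([ 1.19477832,  0.68987979, -0.19451198,  1.56621936,  0.15725255,
        0.90248542, -0.21509645]), 'qd': array([ 2.23747515e-04, -2.39510628e-03,  8.29881882e-04, -7.30279316e-04,
       -9.12074067e-05,  1.87962573e-04,  1.15839356e-03]), 'joint_torque': array([-3.55860575e-03, -5.28500962e+01, -1.27151873e+00, -1.53836846e+01,
       -5.24744054e-02,  1.97703383e-03,  2.87442424e-05]), 'tool_pos': array([ 0.24877355, -0.57275127,  0.2380082 ]), 'eef_rot': array([ 9.79074952e-01,  2.03498384e-01, -2.04994845e-04, -7.77263088e-04]), 'contact_force': array([0.26592683, 0.77525144, 0.70870689]), 'moment': array([ 0.00634372,  0.01032307, -0.05689653]), 'finger_force': 0.0, 'opening': 1.0008808553129571}
{'fx': 419.7659351035857, 'fy': 419.7659351035857, 'cx': 318.00566359516256, 'cy': 244.71076382166916, 'hand_eye': array([[ 1.16551940e-03, -9.61038079e-01, -2.76413554e-01,
         7.07976297e-02],
       [ 9.99999225e-01,  1.24095022e-03, -9.79761016e-05,
        -1.08015839e-03],
       [ 4.37174225e-04, -2.76413226e-01,  9.61038780e-01,
        -1.46913555e-01],
       [ 0.00000000e+00,  0.00000000e+00,  0.00000000e+00,
         1.00000000e+00]])}
```

View pics/top0.png

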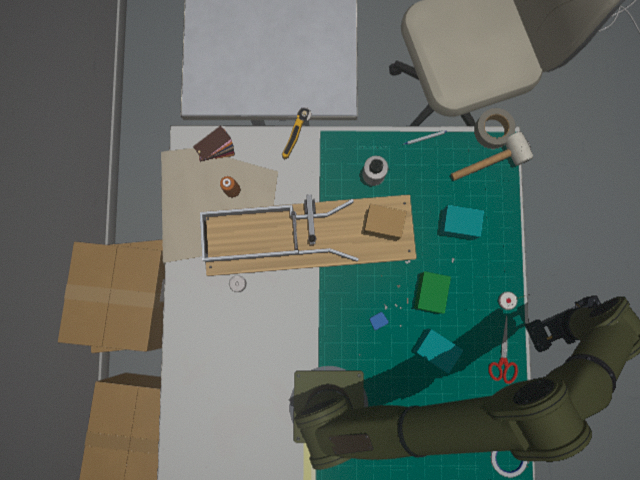

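View pics/scene0.png

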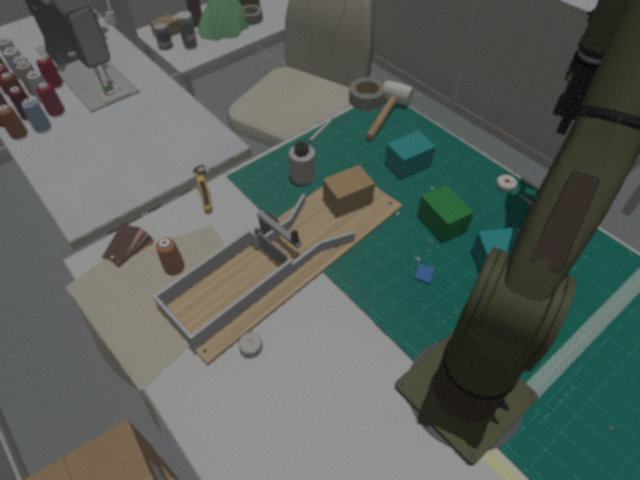

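The top view shows the kraft box at (385,221) on the board. The board runs from (413,228) to (205,243), the knob is near (312,238), the tin at (375,170), the cone at (230,186) and the weight at (237,284). Other box-shaped things are turquoise (463,222), green (433,292) and turquoise (437,348). Only the one at (385,221) is brown and on the board, so I'll enlarge it to confirm and measure.

```bash
python3 - <<'E'
import cv2
im=cv2.imread("pics/top0.png")[180:290,195:425]
im=cv2.resize(im,None,fx=3.4,fy=3.4,interpolation=cv2.INTER_CUBIC)
cv2.imwrite("pics/crop1.png",im)
E
cat > h.py <<'E'
import numpy as np
from scipy.spatial.transform import Rotation as R
from plant import r
def cam(n,s=None):
    p=r.camera_params(n)
    if n=="wrist":
        s=s or r.get_state(); H=p["hand_eye"]; Q=R.from_quat(s["eef_rot"]).as_matrix()
        M,t=Q@H[:3,:3],Q@H[:3,3]+s["tool_pos"]
    else: M,t=R.from_quat(p["attitude"]).as_matrix(),np.array(p["position"])
    return p,M,t
def ray(c,u,v,z):
    p,M,t=c; d=M@[(u-p["cx"])/p["fx"],(v-p["cy"])/p["fy"],1]
    return t+d*(z-t[2])/d[2]
def proj(c,X):
    p,M,t=c; k=M.T@(np.array(X)-t); return np.array([p["fx"]*k[0]/k[2]+p["cx"],p["fy"]*k[1]/k[2]+p["cy"]])
E
```

```text
(no output)
```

View pics/crop1.png

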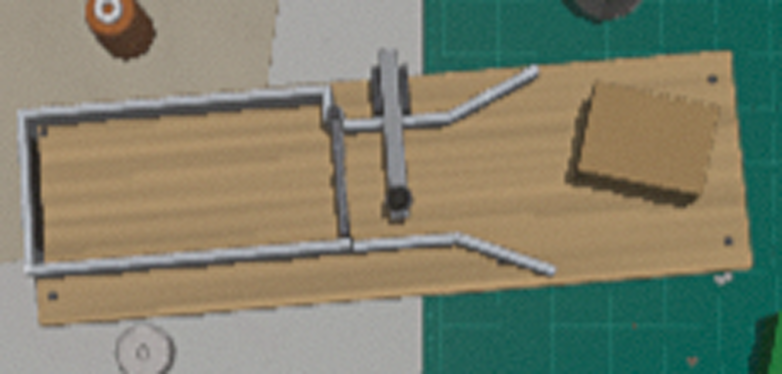

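The crop confirms the brown closed box: its top corners are at crop (597,82), (720,105), (697,192) and (580,172). The bar lies across the lane with its knob top at (399,196). The tin and cone are at the upper (-y) side, and the weight is at the lower side.

```bash
python3 - <<'E'
from h import *
c=cam("top")
P=lambda u,v,z: ray(c,195+(u+.5)/3.4-.5,180+(v+.5)/3.4-.5,z)
rt,rb,lb=P(731,51,.01),P(751,267,.01),P(41,325,.01)
print(rt,rb,lb,np.linalg.norm(rt-rb),np.linalg.norm(lb-rb))
w=[P(*a,.042) for a in((455,120),(345,127),(458,240),(350,245))]
print(w)
mt=[P(535,72,.042),P(551,270,.042)]; print("mouth",mt)
x=lb-rb; x/=np.linalg.norm(x); x2=rb-rt; yaw1=np.arctan2(x[1],x[0]); yaw2=np.arctan2(x2[1],x2[0])-np.pi/2
print(np.degrees([yaw1,yaw2]))
yw=(yaw1); X=np.array([np.cos(yw),np.sin(yw),0]);Y=np.array([-X[1],X[0],0])
o_x=np.mean([rt@X,rb@X])+.36; o_y=np.mean([a@Y for a in w])
O=X*o_x+Y*o_y
H=lambda p:np.round([(p-O)@X,(p-O)@Y],4)
print("O",O,"X",X)
for n,p in dict(rt=rt,rb=rb,lb=lb,knob=P(399,196,.09),w0=w[0],w1=w[1],w2=w[2],w3=w[3],m0=mt[0],m1=mt[1],endTL=P(22,112,.06),endBL=P(30,271,.06)).items(): print(n,H(p),p)
b=[P(*a,.08) for a in((597,82),(720,105),(697,192),(577,172))]
for p in b: print("box",H(p))
bc=np.mean(b,0); print("boxc",H(bc),bc)
d=b[1]+b[2]-b[0]-b[3]; print("box yaw rel hatch",np.degrees(np.arctan2(-d@Y,-d@X)), [np.linalg.norm(b[i]-b[(i+1)%4]) for i in range(4)])
s=r.get_state(); print(R.from_quat(s["eef_rot"]).as_matrix().round(3))
E
```

```text
[ 0.63330554 -0.25169015  0.01      ] [ 0.43643323 -0.26587998  0.01      ] [0.3851214  0.36688299 0.01      ] 0.19738302286200363 0.6348400420140069
[array([ 0.56413643, -0.00119723,  0.042     ]), array([0.55788298, 0.09603552, 0.042     ]), array([ 0.4573149 , -0.00376184,  0.042     ]), array([0.45296407, 0.09095771, 0.042     ])]
mouth [array([ 0.60734216, -0.07224464,  0.042     ]), array([ 0.43081391, -0.0852216 ,  0.042     ])]
[  94.63606876 -265.87746207]
O [0.50366663 0.09986637 0.        ] X [-0.0808264   0.99672819  0.        ]
rt [-0.3609 -0.1008] [ 0.63330554 -0.25169015  0.01      ]
rb [-0.3591  0.0966] [ 0.43643323 -0.26587998  0.01      ]
lb [0.2757 0.0966] [0.3851214  0.36688299 0.01      ]
knob [-0.0519  0.0182] [0.48975927 0.0466749  0.09      ]
w0 [-0.1056 -0.0521] [ 0.56413643 -0.00119723  0.042     ]
w1 [-0.0082 -0.0537] [0.55788298 0.09603552 0.042     ]
w2 [-0.0995  0.0546] [ 0.4573149  -0.00376184  0.042     ]
w3 [-0.0048  0.0513] [0.45296407 0.09095771 0.042     ]
m0 [-0.1799 -0.0894] [ 0.60734216 -0.07224464  0.042     ]
m1 [-0.1786  0.0876] [ 0.43081391 -0.0852216   0.042     ]
endTL [ 0.2712 -0.0866] [0.56809644 0.37719372 0.06      ]
endBL [0.2717 0.0533] [0.42856374 0.3663935  0.06      ]
box [-0.2304 -0.0686]
box [-0.3347 -0.0399]
box [-0.3074  0.0342]
box [-0.2061  0.0084]
boxc [-0.2696 -0.0165] [ 0.54188291 -0.16755518  0.08      ]
box yaw rel hatch -14.837249873353636 [np.float64(0.10819764029877468), np.float64(0.07888300417011082), np.float64(0.1045848509725081), np.float64(0.08083562894508102)]
[[ 0.917  0.398 -0.001]
 [ 0.398 -0.917  0.001]
 [-0.    -0.002 -1.   ]]
```

Emit:
carry_out(
  plan=[
    {"rot": [0, 0, -1.24], "xyz": [0.468, -0.473, 0.05], "grip": 0},
    {"rot": [0, 0, -1.24], "xyz": [0.468, -0.473, 0.05], "grip": 0},
    {"rot": [0, 0, -1.24], "xyz": [0.468, -0.473, 0.05], "grip": 0},
    {"rot": [0, 0, -1.24], "xyz": [0.468, -0.473, 0.05], "grip": 0},
    {"rot": [0, 0, -1.24], "xyz": [0.468, -0.473, 0.05], "grip": 0},
    {"rot": [0, 0, -1.24], "xyz": [0.468, -0.473, 0.05], "grip": 0},
    {"rot": [0, 0, -1.24], "xyz": [0.468, -0.473, 0.05], "grip": 0},
    {"rot": [0, 0, -1.24], "xyz": [0.468, -0.473, 0.05], "grip": 0},
  ],
)

```text
clock: 0.77
tool_pos: [0.3694, -0.2616, 0.2136]
eef_rot: [0.76, 0.65, -0.0, -0.0]
contact_force: [1.9, 0.0, 0.8]
opening: 1.001
finger_force: 0.0
```

```bash
cat >> h.py <<'E'
O=np.array([0.50366663,0.09986637,0]);yw=np.radians(94.4);X=np.array([np.cos(yw),np.sin(yw),0]);Y=np.array([-X[1],X[0],0])
H=lambda p:np.round([(p-O)@X,(p-O)@Y,p[2]],4)
def rel(hx,hy,z,yaw=0):
    "tool x along hatch x turned by yaw, tool down"
    s=r.get_state();Q=R.from_quat(s["eef_rot"]);tx=R.from_euler('z',yaw,True).apply(X)
    T=R.from_matrix(np.c_[tx,np.cross([0,0,-1],tx),[0,0,-1]])
    p=O+X*hx+Y*hy;p[2]=z
    print("t",s["clock"],"at",H(s["tool_pos"]),"F",s["contact_force"].round(1),"open",round(s["opening"],3))
    print("xyz",Q.inv().apply(p-s["tool_pos"]).round(4),"rot",(Q.inv()*T).as_rotvec().round(3))
E
python3 -c "
from h import *
rel(-.052,.018,.16)"
```

```text
t 0.7667 at [-0.3501  0.1616  0.2136] F [1.9 0.  0.8] open 1.001
xyz [0.3231 0.0712 0.0536] rot [-0.    -0.    -0.232]
```

Emit:
carry_out(
  plan=[
    {"rot": [0, 0, -0.232], "xyz": [0.31, 0.068, 0.05], "grip": 0},
    {"rot": [0, 0, -0.232], "xyz": [0.31, 0.068, 0.05], "grip": 0},
    {"rot": [0, 0, -0.232], "xyz": [0.31, 0.068, 0.05], "grip": 0},
    {"rot": [0, 0, -0.232], "xyz": [0.31, 0.068, 0.05], "grip": 0},
    {"rot": [0, 0, -0.232], "xyz": [0.31, 0.068, 0.05], "grip": 0},
    {"rot": [0, 0, -0.232], "xyz": [0.31, 0.068, 0.05], "grip": 0},
    {"rot": [0, 0, -0.232], "xyz": [0.31, 0.068, 0.05], "grip": 0},
    {"rot": [0, 0, -0.232], "xyz": [0.31, 0.068, 0.05], "grip": 0},
  ],
)

```text
clock: 1.43
tool_pos: [0.4871, 0.0361, 0.1632]
eef_rot: [0.68, 0.733, 0.001, -0.0]
contact_force: [0.6, -0.3, 0.7]
opening: 1.0
finger_force: 0.0
```

```bash
python3 -c "
from h import *
import cv2
rel(-.052,.018,.07)
s=r.get_state();im=r.snapshot('wrist');cv2.imwrite('pics/w1.png',im[:,:,::-1])
k=O-X*.052+Y*.018;k[2]=.09;print(proj(cam('wrist',s),k));rel(-.052,.018,.07)"
```

```text
t 1.4333 at [-0.0623  0.0214  0.1632] F [ 0.6 -0.3  0.7] open 1.0
xyz [0.0101 0.0033 0.0933] rot [ 0.001 -0.002 -0.002]
[325.11553273 242.38472391]
t 1.4833 at [-0.0559  0.0186  0.1632] F [ 2.4  5.7 -0.1] open 1.005
xyz [0.0032 0.0001 0.0932] rot [ 0.005 -0.008  0.005]
```

View pics/w1.png

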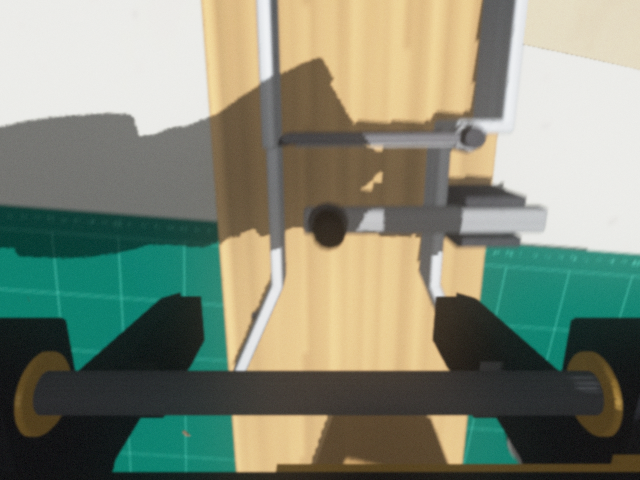

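The wrist view shows the knob at about (328,225), the bar running right to (545,218), the shut flap at row 138 and its hinge post at (470,136). The arm was still moving, so I'll take one settled look.

```bash
python3 -c "
from h import *
import cv2
s=r.get_state();im=r.snapshot('wrist')
k=O-X*.052+Y*.018;k[2]=.09;u=proj(cam('wrist',s),k);print(u)
c=im[150:300,240:440,::-1].copy();cv2.imwrite('pics/w2.png',cv2.resize(c,None,fx=3,fy=3))
rel(-.052,.018,.07)"
```

```text
[319.47817503 254.29816008]
t 1.5333 at [-0.0598  0.0203  0.1633] F [ 0.3 -0.7 -0.3] open 0.998
xyz [0.0074 0.0021 0.0934] rot [ 0.003 -0.005  0.003]
```

View pics/w2.png

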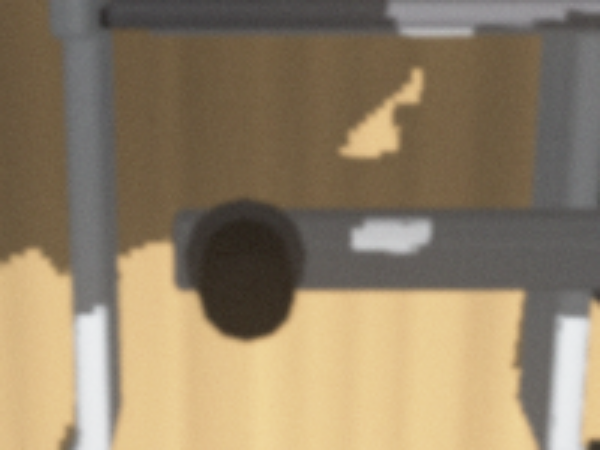

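Emit:
carry_out(
  plan=[
    {"rot": [0, 0, 0], "xyz": [0.008, 0.003, 0.03], "grip": 0},
    {"rot": [0, 0, 0], "xyz": [0.008, 0.003, 0.06], "grip": 0},
    {"rot": [0, 0, 0], "xyz": [0.008, 0.003, 0.08], "grip": 0},
    {"rot": [0, 0, 0], "xyz": [0.008, 0.003, 0.09], "grip": 0},
    {"rot": [0, 0, 0], "xyz": [0.008, 0.003, 0.091], "grip": 0},
    {"rot": [0, 0, 0], "xyz": [0.008, 0.003, 0.091], "grip": 0},
  ],
)

```text
clock: 2.03
tool_pos: [0.4879, 0.039, 0.0723]
eef_rot: [0.682, 0.732, -0.001, -0.0]
contact_force: [-0.4, 0.0, 0.3]
opening: 0.998
finger_force: 0.0
```

```bash
python3 -c "
from h import *
rel(-.050,.017,.07)"
```

```text
t 2.0333 at [-0.0594  0.0203  0.0723] F [-0.4  0.   0.3] open 0.998
xyz [0.0095 0.0033 0.0023] rot [-0.002  0.001 -0.006]
```

Emit:
carry_out(
  plan=[
    {"rot": [0, 0, 0], "xyz": [0.009, 0.003, 0.002], "grip": 0},
    {"rot": [0, 0, 0], "xyz": [0.009, 0.003, 0.002], "grip": 0},
    {"rot": [0, 0, 0], "xyz": [0.009, 0.003, 0.002], "grip": 200},
    {"rot": [0, 0, 0], "xyz": [0.009, 0.003, 0.002], "grip": 230},
    {"rot": [0, 0, 0], "xyz": [0.009, 0.003, 0.002], "grip": 255},
    {"rot": [0, 0, 0], "xyz": [0.009, 0.003, 0.002], "grip": 255},
    {"rot": [0, 0, 0], "xyz": [0.009, 0.003, 0.002], "grip": 255},
    {"rot": [0, 0, 0], "xyz": [0.009, 0.003, 0.002], "grip": 255},
  ],
  squeeze=10,
)

```text
clock: 2.7
tool_pos: [0.4909, 0.0489, 0.0708]
eef_rot: [0.682, 0.732, -0.0, 0.0]
contact_force: [0.3, -0.7, 0.6]
opening: 0.569
finger_force: 0.0
```

```bash
python3 -c "
from h import *
rel(-.050,.017,.07)"
```

```text
t 2.7 at [-0.0498  0.0166  0.0708] F [ 0.3 -0.7  0.6] open 0.569
xyz [-0.0002 -0.0004  0.0008] rot [ 0.     0.    -0.006]
```

Position is good. I'll let the fingers close.

Emit:
carry_out(
  plan=[
    {"rot": [0, 0, 0], "xyz": [0, 0, 0], "grip": 255},
    {"rot": [0, 0, 0], "xyz": [0, 0, 0], "grip": 255},
    {"rot": [0, 0, 0], "xyz": [0, 0, 0], "grip": 255},
    {"rot": [0, 0, 0], "xyz": [0, 0, 0], "grip": 255},
    {"rot": [0, 0, 0], "xyz": [0, 0, 0], "grip": 255},
    {"rot": [0, 0, 0], "xyz": [0, 0, 0], "grip": 255},
    {"rot": [0, 0, 0], "xyz": [0, 0, 0], "grip": 255},
    {"rot": [0, 0, 0], "xyz": [0, 0, 0], "grip": 255},
  ],
)

```text
clock: 3.37
tool_pos: [0.491, 0.0491, 0.0707]
eef_rot: [0.682, 0.732, 0.0, 0.0]
contact_force: [0.7, -0.2, -0.1]
opening: 0.198
finger_force: 10.0
```

Emit:
carry_out(
  plan=[
    {"rot": [0, 0, 0], "xyz": [0, 0.015, 0], "grip": 255},
    {"rot": [0, 0, 0], "xyz": [0, 0.031, 0], "grip": 255},
    {"rot": [0, 0, 0], "xyz": [0, 0.047, 0], "grip": 255},
    {"rot": [0, 0, 0], "xyz": [0, 0.063, 0], "grip": 255},
    {"rot": [0, 0, 0], "xyz": [0, 0.079, 0], "grip": 255},
    {"rot": [0, 0, 0], "xyz": [0, 0.095, 0], "grip": 255},
    {"rot": [0, 0, 0], "xyz": [0, 0.107, 0], "grip": 255},
    {"rot": [0, 0, 0], "xyz": [0, 0.111, 0], "grip": 255},
  ],
)

```text
clock: 4.03
tool_pos: [0.596, 0.0575, 0.0701]
eef_rot: [0.681, 0.732, -0.005, -0.004]
contact_force: [-15.2, 1.4, 13.9]
opening: 0.203
finger_force: 9.9
```

Emit:
carry_out(
  plan=[
    {"rot": [0, 0, 0], "xyz": [0, 0.0, 0], "grip": 255},
    {"rot": [0, 0, 0], "xyz": [0, 0, 0], "grip": 255},
  ],
)

```text
clock: 4.2
tool_pos: [0.5959, 0.0575, 0.0701]
eef_rot: [0.681, 0.732, -0.004, -0.004]
contact_force: [-10.4, 1.5, 7.0]
opening: 0.199
finger_force: 9.9
```

```bash
python3 -c "
from h import *
rel(-.050,-.094,.07)"
```

```text
t 4.2 at [-0.0494 -0.0887  0.0701] F [-10.4   1.5   7. ] open 0.199
xyz [-0.0006  0.0053  0.0001] rot [-0.011  0.001 -0.005]
```

Emit:
carry_out(
  plan=[
    {"rot": [0, 0, 0], "xyz": [0, -0.004, 0], "grip": 130},
    {"rot": [0, 0, 0], "xyz": [0, -0.004, 0], "grip": 130},
    {"rot": [0, 0, 0], "xyz": [0, -0.004, 0], "grip": 130},
    {"rot": [0, 0, 0], "xyz": [0, -0.004, 0], "grip": 130},
    {"rot": [0, 0, 0], "xyz": [0, -0.004, -0.02], "grip": 130},
    {"rot": [0, 0, 0], "xyz": [0, -0.004, -0.05], "grip": 130},
    {"rot": [0, 0, 0], "xyz": [0, -0.004, -0.08], "grip": 130},
    {"rot": [0, 0, 0], "xyz": [0, -0.004, -0.11], "grip": 130},
  ],
)

```text
clock: 4.87
tool_pos: [0.5978, 0.0565, 0.1818]
eef_rot: [0.682, 0.732, -0.0, -0.0]
contact_force: [0.2, 0.1, -0.4]
opening: 0.494
finger_force: 0.0
```

```bash
python3 -c "
from h import *
rel(-.37,-.015,.19)"
```

```text
t 4.8667 at [-0.0504 -0.0906  0.1818] F [ 0.2  0.1 -0.4] open 0.494
xyz [-0.32   -0.0736 -0.0082] rot [-0.     0.    -0.006]
```

Emit:
carry_out(
  plan=[
    {"rot": [0, 0, 0], "xyz": [-0.32, -0.074, -0.008], "grip": 130},
    {"rot": [0, 0, 0], "xyz": [-0.32, -0.074, -0.008], "grip": 130},
    {"rot": [0, 0, 0], "xyz": [-0.32, -0.074, -0.008], "grip": 130},
    {"rot": [0, 0, 0], "xyz": [-0.32, -0.074, -0.008], "grip": 130},
    {"rot": [0, 0, 0], "xyz": [-0.32, -0.074, -0.008], "grip": 130},
    {"rot": [0, 0, 0], "xyz": [-0.32, -0.074, -0.008], "grip": 130},
    {"rot": [0, 0, 0], "xyz": [-0.32, -0.074, -0.008], "grip": 130},
    {"rot": [0, 0, 0], "xyz": [-0.32, -0.074, -0.008], "grip": 130},
  ],
)

```text
clock: 5.53
tool_pos: [0.5458, -0.2715, 0.1889]
eef_rot: [0.682, 0.731, -0.0, 0.001]
contact_force: [0.9, 0.4, -0.0]
opening: 0.486
finger_force: 0.0
```

Emit:
carry_out(
  plan=[
    {"rot": [0, 0, 0], "xyz": [0, 0, 0], "grip": 130},
    {"rot": [0, 0, 0], "xyz": [0, 0, 0], "grip": 130},
    {"rot": [0, 0, 0], "xyz": [0, 0, 0], "grip": 130},
  ],
)

```text
clock: 5.78
tool_pos: [0.5469, -0.2672, 0.1888]
eef_rot: [0.682, 0.732, 0.001, -0.0]
contact_force: [0.6, 0.6, 1.1]
opening: 0.487
finger_force: 0.0
```

```bash
python3 -c "
from h import *
import cv2
rel(-.37,-.015,.052)
im=np.vstack([r.snapshot('top')[180:290,195:425,::-1]]);cv2.imwrite('pics/t2.png',cv2.resize(im,None,fx=3.4,fy=3.4,interpolation=2))
"
```

```text
t 5.7833 at [-0.3693 -0.0149  0.1888] F [0.6 0.6 1.1] open 0.487
xyz [-8.000e-04 -1.000e-04  1.368e-01] rot [ 0.001 -0.001 -0.006]
```

View pics/t2.png

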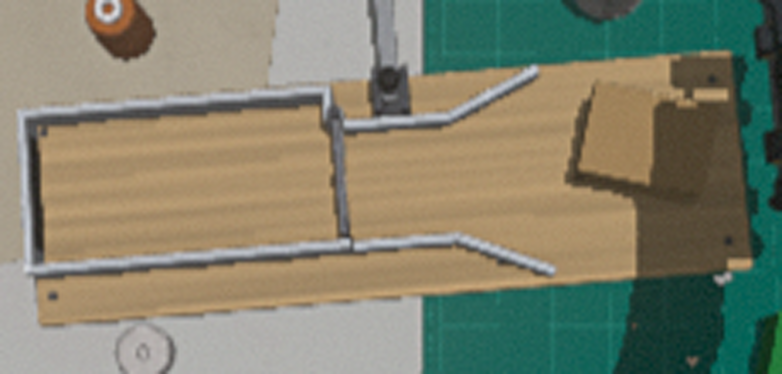

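The bar is drawn clear: its knob is at crop (390,78), beyond the wall at row 123. The box is still at its first position, so I'll descend behind it.

Emit:
carry_out(
  plan=[
    {"rot": [0, 0, 0], "xyz": [0, 0, 0.04], "grip": 130},
    {"rot": [0, 0, 0], "xyz": [0, 0, 0.08], "grip": 130},
    {"rot": [0, 0, 0], "xyz": [0, 0, 0.12], "grip": 130},
    {"rot": [0, 0, 0], "xyz": [0, 0, 0.136], "grip": 130},
    {"rot": [0, 0, 0], "xyz": [0.012, 0, 0.136], "grip": 130},
    {"rot": [0, 0, 0], "xyz": [0.02, 0, 0.136], "grip": 130},
    {"rot": [0, 0, 0], "xyz": [0.028, 0, 0.136], "grip": 130},
    {"rot": [0, 0, 0], "xyz": [0.036, 0, 0.136], "grip": 130},
  ],
)

```text
clock: 6.5
tool_pos: [0.546, -0.2304, 0.0548]
eef_rot: [0.681, 0.732, 0.001, 0.002]
contact_force: [0.6, -0.8, -0.0]
opening: 0.483
finger_force: 0.6
```

Emit:
carry_out(
  plan=[
    {"rot": [0, 0, 0], "xyz": [0.005, 0, 0], "grip": 130},
    {"rot": [0, 0, 0], "xyz": [0.01, 0, 0], "grip": 130},
    {"rot": [0, 0, 0], "xyz": [0.015, 0, 0], "grip": 130},
    {"rot": [0, 0, 0], "xyz": [0.02, 0, 0], "grip": 130},
    {"rot": [0, 0, 0], "xyz": [0.025, 0, 0], "grip": 130},
    {"rot": [0, 0, 0], "xyz": [0.025, 0, 0], "grip": 130},
  ],
)

```text
clock: 7.0
tool_pos: [0.5424, -0.2056, 0.053]
eef_rot: [0.681, 0.732, 0.0, -0.0]
contact_force: [0.8, -0.5, 0.7]
opening: 0.491
finger_force: 0.6
```

```bash
python3 -c "
from h import *
import cv2
rel(-.25,.0,.052)
im=np.vstack([r.snapshot('top')[180:290,195:425,::-1]]);cv2.imwrite('pics/t3.png',cv2.resize(im,None,fx=3.4,fy=3.4,interpolation=2))
"
```

```text
t 7.0 at [-0.3075 -0.0152  0.053 ] F [ 0.8 -0.5  0.7] open 0.491
xyz [ 0.0575 -0.0155  0.001 ] rot [ 0.001 -0.001 -0.005]
```

View pics/t3.png

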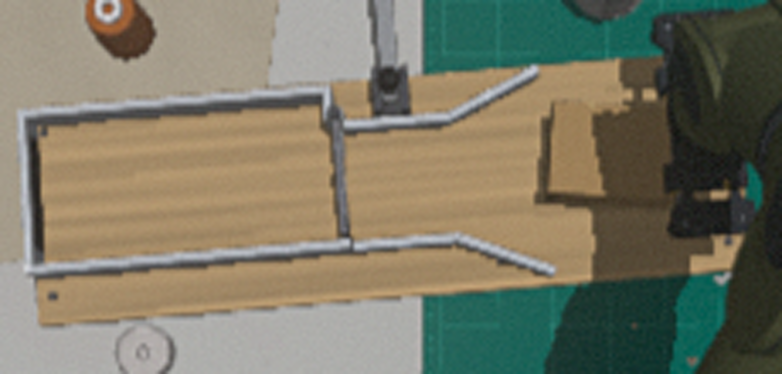

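Emit:
carry_out(
  plan=[
    {"rot": [0, 0, 0], "xyz": [0.005, 0, 0.001], "grip": 130},
    {"rot": [0, 0, 0], "xyz": [0.01, 0, 0.001], "grip": 130},
    {"rot": [0, 0, 0], "xyz": [0.015, 0, 0.001], "grip": 130},
    {"rot": [0, 0, 0], "xyz": [0.02, 0, 0.001], "grip": 130},
    {"rot": [0, 0, 0], "xyz": [0.025, 0, 0.001], "grip": 130},
    {"rot": [0, 0, 0], "xyz": [0.03, 0, 0.001], "grip": 130},
    {"rot": [0, 0, 0], "xyz": [0.035, 0, 0.001], "grip": 130},
    {"rot": [0, 0, 0], "xyz": [0.035, 0, 0.001], "grip": 130},
  ],
)

```text
clock: 7.72
tool_pos: [0.5392, -0.1697, 0.0515]
eef_rot: [0.681, 0.733, 0.0, -0.001]
contact_force: [0.3, 0.1, -0.1]
opening: 0.492
finger_force: 0.0
```

```bash
python3 -c "
from h import *
import cv2
rel(-.25,.0,.052)
im=np.vstack([r.snapshot('top')[180:290,195:425,::-1]]);cv2.imwrite('pics/t4.png',cv2.resize(im,None,fx=3.4,fy=3.4,interpolation=2))
"
```

```text
t 7.7167 at [-0.2715 -0.0148  0.0515] F [ 0.3  0.1 -0.1] open 0.492
xyz [ 0.0214 -0.0148 -0.0004] rot [-0.001 -0.002 -0.003]
```

View pics/t4.png

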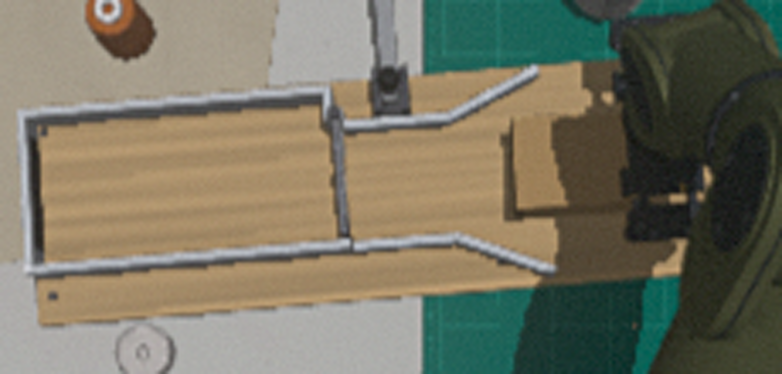

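The box front's top corners are at crop (514,118) and (517,208), so it is nearly square to the lane. I'll compute its offset.

```bash
python3 -c "
from h import *
c=cam('top')
P=lambda u,v,z: ray(c,195+(u+.5)/3.4-.5,180+(v+.5)/3.4-.5,z)
print(H(P(514,118,.08)),H(P(517,208,.08)))"
```

```text
[-0.1558 -0.0436  0.08  ] [-0.152   0.0348  0.08  ]
```

Emit:
carry_out(
  plan=[
    {"rot": [0, 0, 0], "xyz": [-0.008, 0, 0], "grip": 130},
    {"rot": [0, 0, 0], "xyz": [-0.008, -0.007, 0], "grip": 130},
    {"rot": [0, 0, 0], "xyz": [-0.006, -0.014, 0], "grip": 130},
    {"rot": [0, 0, 0], "xyz": [0.0, -0.014, 0], "grip": 130},
    {"rot": [0, 0, 0], "xyz": [0.007, -0.014, 0], "grip": 130},
    {"rot": [0, 0, 0], "xyz": [0.015, -0.014, 0], "grip": 130},
    {"rot": [0, 0, 0], "xyz": [0.023, -0.014, 0], "grip": 130},
    {"rot": [0, 0, 0], "xyz": [0.031, -0.014, 0], "grip": 130},
  ],
)

```text
clock: 8.43
tool_pos: [0.5237, -0.1408, 0.0518]
eef_rot: [0.681, 0.732, 0.0, 0.0]
contact_force: [0.2, -1.1, -0.8]
opening: 0.491
finger_force: 0.7
```

Emit:
carry_out(
  plan=[
    {"rot": [0, 0, 0], "xyz": [0.008, 0, 0], "grip": 130},
    {"rot": [0, 0, 0], "xyz": [0.016, 0, 0], "grip": 130},
    {"rot": [0, 0, 0], "xyz": [0.024, 0, 0], "grip": 130},
    {"rot": [0, 0, 0], "xyz": [0.032, 0, 0], "grip": 130},
    {"rot": [0, 0, 0], "xyz": [0.04, 0, 0], "grip": 130},
    {"rot": [0, 0, 0], "xyz": [0.048, 0, 0], "grip": 130},
    {"rot": [0, 0, 0], "xyz": [0.056, 0, 0], "grip": 130},
    {"rot": [0, 0, 0], "xyz": [0.064, 0, 0], "grip": 130},
  ],
)

```text
clock: 9.1
tool_pos: [0.5189, -0.0775, 0.0517]
eef_rot: [0.682, 0.732, -0.0, 0.0]
contact_force: [-0.1, -1.4, 0.4]
opening: 0.489
finger_force: 0.8
```

```bash
python3 -c "
from h import *
import cv2
rel(.126,.0,.052)
im=np.vstack([r.snapshot('top')[180:290,195:425,::-1]]);cv2.imwrite('pics/t5.png',cv2.resize(im,None,fx=3.4,fy=3.4,interpolation=2))
"
```

```text
t 9.1 at [-0.178  -0.0016  0.0517] F [-0.1 -1.4  0.4] open 0.489
xyz [ 3.04e-01 -3.40e-03 -3.00e-04] rot [-0.     0.    -0.006]
```

View pics/t5.png

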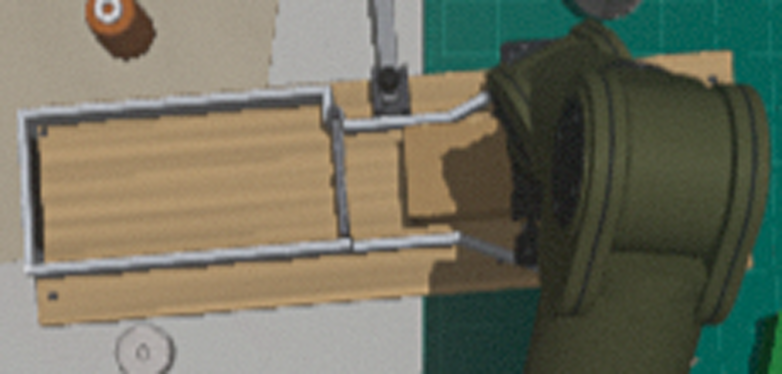

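The box is in the lane, with its front edge at crop x≈403 and its sides at rows 125 to 220, between the walls at 122 and 242. I'll continue through the flap.

Emit:
carry_out(
  plan=[
    {"rot": [0, 0, 0], "xyz": [0.008, -0.001, 0], "grip": 130},
    {"rot": [0, 0, 0], "xyz": [0.016, -0.002, 0], "grip": 130},
    {"rot": [0, 0, 0], "xyz": [0.024, -0.003, 0], "grip": 130},
    {"rot": [0, 0, 0], "xyz": [0.032, -0.004, 0], "grip": 130},
    {"rot": [0, 0, 0], "xyz": [0.04, -0.005, 0], "grip": 130},
    {"rot": [0, 0, 0], "xyz": [0.048, -0.005, 0], "grip": 130},
    {"rot": [0, 0, 0], "xyz": [0.056, -0.005, 0], "grip": 130},
    {"rot": [0, 0, 0], "xyz": [0.064, -0.005, 0], "grip": 130},
  ],
)

```text
clock: 9.82
tool_pos: [0.509, -0.0155, 0.0518]
eef_rot: [0.682, 0.731, -0.001, 0.0]
contact_force: [0.5, -7.0, 2.4]
opening: 0.489
finger_force: 3.0
```

Emit:
carry_out(
  plan=[
    {"rot": [0, 0, 0], "xyz": [0.008, 0, 0], "grip": 130},
    {"rot": [0, 0, 0], "xyz": [0.016, 0, 0], "grip": 130},
    {"rot": [0, 0, 0], "xyz": [0.024, 0, 0], "grip": 130},
    {"rot": [0, 0, 0], "xyz": [0.032, 0, 0], "grip": 130},
    {"rot": [0, 0, 0], "xyz": [0.04, 0, 0], "grip": 130},
    {"rot": [0, 0, 0], "xyz": [0.048, 0, 0], "grip": 130},
    {"rot": [0, 0, 0], "xyz": [0.056, 0, 0], "grip": 130},
    {"rot": [0, 0, 0], "xyz": [0.064, 0, 0], "grip": 130},
  ],
)

```text
clock: 10.48
tool_pos: [0.5045, 0.0493, 0.0518]
eef_rot: [0.682, 0.732, -0.001, 0.0]
contact_force: [-0.0, -4.0, 2.2]
opening: 0.492
finger_force: 2.2
```

```bash
python3 -c "
from h import *
rel(.126,.0,.052)
"
```

```text
t 10.4833 at [-0.0504  0.003   0.0518] F [-0.  -4.   2.2] open 0.492
xyz [ 0.1765  0.002  -0.0004] rot [-0.001  0.001 -0.006]
```

Emit:
carry_out(
  plan=[
    {"rot": [0, 0, 0], "xyz": [0.008, 0, 0], "grip": 130},
    {"rot": [0, 0, 0], "xyz": [0.016, 0, 0], "grip": 130},
    {"rot": [0, 0, 0], "xyz": [0.024, 0.001, 0], "grip": 130},
    {"rot": [0, 0, 0], "xyz": [0.032, 0.001, 0], "grip": 130},
    {"rot": [0, 0, 0], "xyz": [0.04, 0.001, 0], "grip": 130},
    {"rot": [0, 0, 0], "xyz": [0.048, 0.001, 0], "grip": 130},
    {"rot": [0, 0, 0], "xyz": [0.056, 0.001, 0], "grip": 130},
    {"rot": [0, 0, 0], "xyz": [0.064, 0.001, 0], "grip": 130},
  ],
)

```text
clock: 11.15
tool_pos: [0.5013, 0.1139, 0.0517]
eef_rot: [0.682, 0.732, 0.0, -0.0]
contact_force: [0.4, -4.1, 2.2]
opening: 0.492
finger_force: 1.8
```

Emit:
carry_out(
  plan=[
    {"rot": [0, 0, 0], "xyz": [0.008, 0, 0], "grip": 130},
    {"rot": [0, 0, 0], "xyz": [0.016, 0, 0], "grip": 130},
    {"rot": [0, 0, 0], "xyz": [0.024, 0, 0], "grip": 130},
    {"rot": [0, 0, 0], "xyz": [0.032, 0, 0], "grip": 130},
    {"rot": [0, 0, 0], "xyz": [0.04, 0, 0], "grip": 130},
    {"rot": [0, 0, 0], "xyz": [0.048, 0, 0], "grip": 130},
    {"rot": [0, 0, 0], "xyz": [0.056, 0, 0], "grip": 130},
    {"rot": [0, 0, 0], "xyz": [0.064, 0, 0], "grip": 130},
  ],
)

```text
clock: 11.82
tool_pos: [0.4967, 0.1776, 0.0517]
eef_rot: [0.682, 0.732, -0.0, -0.0]
contact_force: [-0.2, -3.4, 2.0]
opening: 0.491
finger_force: 1.7
```

```bash
python3 -c "
from h import *
rel(.128,.0,.052)
"
```

```text
t 11.8167 at [0.078  0.001  0.0517] F [-0.2 -3.4  2. ] open 0.491
xyz [ 0.05    0.0007 -0.0003] rot [-0.     0.    -0.006]
```

Emit:
carry_out(
  plan=[
    {"rot": [0, 0, 0], "xyz": [0.008, 0, 0], "grip": 130},
    {"rot": [0, 0, 0], "xyz": [0.016, 0, 0], "grip": 130},
    {"rot": [0, 0, 0], "xyz": [0.024, 0, 0], "grip": 130},
    {"rot": [0, 0, 0], "xyz": [0.032, 0, 0], "grip": 130},
    {"rot": [0, 0, 0], "xyz": [0.04, 0, 0], "grip": 130},
    {"rot": [0, 0, 0], "xyz": [0.046, 0, 0], "grip": 130},
    {"rot": [0, 0, 0], "xyz": [0.05, 0, 0], "grip": 130},
    {"rot": [0, 0, 0], "xyz": [0.05, 0, 0], "grip": 130},
  ],
)

```text
clock: 12.48
tool_pos: [0.4933, 0.229, 0.0517]
eef_rot: [0.681, 0.732, 0.001, -0.001]
contact_force: [-0.3, 0.3, -0.4]
opening: 0.494
finger_force: 0.0
```

Emit:
carry_out(
  plan=[
    {"rot": [0, 0, 0], "xyz": [-0.005, 0, 0], "grip": 130},
    {"rot": [0, 0, 0], "xyz": [-0.01, 0, 0], "grip": 130},
    {"rot": [0, 0, 0], "xyz": [-0.01, 0, 0], "grip": 130},
    {"rot": [0, 0, 0], "xyz": [-0.01, 0, -0.015], "grip": 130},
    {"rot": [0, 0, 0], "xyz": [-0.01, 0, -0.035], "grip": 130},
    {"rot": [0, 0, 0], "xyz": [-0.01, 0, -0.07], "grip": 130},
    {"rot": [0, 0, 0], "xyz": [-0.01, 0, -0.11], "grip": 130},
    {"rot": [0, 0, 0], "xyz": [-0.01, 0, -0.14], "grip": 130},
  ],
)

```text
clock: 13.15
tool_pos: [0.4944, 0.2164, 0.1942]
eef_rot: [0.682, 0.731, 0.001, 0.0]
contact_force: [0.7, -0.4, -0.5]
opening: 0.497
finger_force: 0.0
```

Emit:
carry_out(
  plan=[
    {"rot": [0, 0, 0], "xyz": [-0.3, 0, -0.04], "grip": 130},
    {"rot": [0, 0, 0], "xyz": [-0.3, 0, -0.04], "grip": 130},
    {"rot": [0, 0, 0], "xyz": [-0.3, 0, -0.04], "grip": 130},
    {"rot": [0, 0, 0], "xyz": [-0.3, 0, -0.04], "grip": 130},
    {"rot": [0, 0, 0], "xyz": [-0.3, 0, -0.04], "grip": 130},
    {"rot": [0, 0, 0], "xyz": [-0.3, 0, -0.04], "grip": 130},
    {"rot": [0, 0, 0], "xyz": [-0.3, 0, -0.04], "grip": 130},
    {"rot": [0, 0, 0], "xyz": [-0.3, 0, -0.04], "grip": 130},
  ],
)

```text
clock: 13.82
tool_pos: [0.5148, -0.0918, 0.2321]
eef_rot: [0.686, 0.728, -0.002, 0.002]
contact_force: [0.2, 0.4, -0.6]
opening: 0.494
finger_force: 0.0
```

Emit:
carry_out(
  plan=[
    {"rot": [0, 0, 0], "xyz": [-0.02, 0, 0], "grip": 130},
    {"rot": [0, 0, 0], "xyz": [-0.02, 0, 0], "grip": 130},
    {"rot": [0, 0, 0], "xyz": [-0.02, 0, 0], "grip": 130},
    {"rot": [0, 0, 0], "xyz": [-0.02, 0, 0], "grip": 130},
  ],
)

```text
clock: 14.15
tool_pos: [0.5165, -0.1008, 0.2317]
eef_rot: [0.681, 0.732, 0.0, -0.0]
contact_force: [-0.6, 0.3, -0.4]
opening: 0.488
finger_force: 0.0
```

```bash
python3 -c "
from h import *
import cv2
rel(0,.0,.052)
im=np.vstack([r.snapshot('top')[180:300,195:425,::-1]]);cv2.imwrite('pics/t6.png',cv2.resize(im,None,fx=3.4,fy=3.4,interpolation=2))
"
```

```text
t 14.15 at [-0.2011  0.0026  0.2317] F [-0.6  0.3 -0.4] open 0.488
xyz [0.2009 0.0017 0.1799] rot [-0.    -0.001 -0.004]
```

View pics/t6.png

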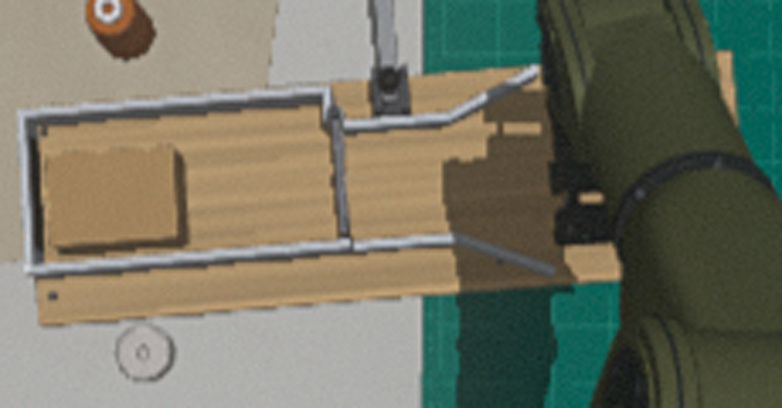

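The box stands upright in the bay at crop (113,198). The flap is shut at (341,185), exactly as at the start. The bar is out with its knob at (390,78), the cone and weight haven't moved, and the arm is clear.

```bash
python3 -c "
from plant import r
print(r.finish_job())"
```

```text
the job is handed in; nothing more can be done
None
```

The job is handed in at about 14 s: the last top view shows the bar drawn out, the kraft box standing wholly in the bay, the flap shut behind it, the cone and weight unmoved and the arm clear; the tin was hidden behind the arm in that view, and nothing suggested it had been touched.

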